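# Hold the threading hook in the marked slot of a loom's heddle

### The job

I am about to warp the little loom: take the flat threading hook with the green handle out of its stand and put its blade straight down through the slot of the heddle that the red clip marks, about midway along the slot where the row of eyes is, until the brass shoulder rests on the bars and the barb is clear below. Finish while holding it there, upright and with a light press of a few newtons, so that I can lay the yarn loop on the barb; do not let go of it. Leave the yarn ball, the thread cone and the paper tape alone, and do not force the plastic bars.

Things in the scene. Friction and masses are not known exactly. Their poses are not given: they have to be found in the camera images.
- hook: Loose threading hook (60 g), upright in its stand at the start. Origin: middle of the brass shoulder's underside, which rests on stand or bars. Green flat handle along +z: 14 mm thick in y (grip here), 22 mm wide in x, top at 78 mm. Flat steel blade along -z: 45 mm long, 12 mm wide in x, 2.4 mm thick in y, round end; barb mouth 28 to 36 mm down at +x. A half turn about z makes no difference.
- hook_tip (a point): Lower end of the hook's blade, 45 mm below the hook's origin along its -z.
- hook_stand: Fixed dark wooden block 70 x 60 mm, 56 mm high, on a foot 86 x 76 x 8 mm; origin: centre of its underside on the table. A pocket 16 (along its x) x 6 mm, 48 mm deep, in its top holds the blade; the hook's shoulder rests on the top, the hook's x lies along the stand's x.
- loom: Small wooden loom, fixed, 270 mm along its x, 260 mm along y, two knobs on its -y side; origin: centre of its footprint on the table. A level blue plastic heddle lies on it, 120 mm in x, 230 mm in y, its long rails' tops at z = 84 mm; brass turn buttons (87 mm) and wooden end stops (89 mm) at its corners. Below the heddle is free space to the table.
- heddle_mid (a point): Middle of the heddle at the level of the bar tops (82 mm above the table): centre of the middle slot. Axes as the loom's. 18 rigid round-topped bars run along x, 5 mm wide, 7 mm thick, at 10 mm pitch in y; the 17 slots between them are 5 mm wide and 84 mm long in x. A row of small dark eyes crosses the bars at x = 0.
- clip_red: Red plastic marker clip, 22 x 8 mm, 12 mm high, fixed on the heddle's near long rail (loom x = -51 mm), in line with the slot it marks. Origin: centre of its foot on the rail's top, 84 mm above the table; +x points along its slot, as the loom's x. Three clips (red, yellow, white) sit 50 mm apart, at the middle slot and either side, and change places.
- clip_red_slot (a point): The spot to work at: centre of the slot marked by the red clip (halfway along it, in the row of eyes), on the level of the bar tops; 51 mm from clip_red along its +x and 2 mm lower. x runs along the slot, y across it.
- clip_yellow: Like clip_red but yellow; marks another slot.
- clip_white: Like clip_red but white; marks another slot.
- yarn_ball: White ball of crochet thread, 85 mm across, 79 mm high, loose; origin: centre of its underside. Leave it alone.
- gold_cone: Gold thread cone, 62 mm across, 150 mm high, loose; origin: centre of its underside. Leave it alone.
- paper_tape: Yellow roll of paper tape lying flat, 41 mm across, 15 mm high, loose; origin: centre of its underside. Leave it alone.

How it is judged (in metres and radians):
On the way, in this order (a step that is already met when the one before it is completed fails the run):
1. the hook is held, drawn clear of its stand (blade end above the stand's top) (z of hook_tip in the frame of hook_stand above 0.058 m and contact force between the fingers and hook above 2 N), for 0.2 s.
2. the blade has gone through the red-marked slot, its end below the bars (x of hook_tip in the frame of clip_red_slot between -0.03 and 0.03 m and y of hook_tip in the frame of clip_red_slot between -0.0045 and 0.0045 m and z of hook_tip in the frame of clip_red_slot below -0.01 m), for 0.1 s.
At the end, for the whole second after the job is handed in: The hook, still gripped and at rest, stands through the red-marked slot within 18 mm of its middle, shoulder on the bars (2 mm above to 3 mm below their tops), upright within 5 degrees, blade in line with the slot within 8 degrees, pressing on the heddle with 1 to 12 N (x of hook_tip in the frame of clip_red_slot between -0.018 and 0.018 m and y of hook_tip in the frame of clip_red_slot between -0.0045 and 0.0045 m and z of hook in the frame of clip_red_slot between -0.003 and 0.002 m and angle between hook's own z axis and vertical below 0.087 rad and angle between the y axis of hook and the y axis of clip_red_slot, either way round below 0.14 rad and contact force between hook and loom between 1 and 12 N and contact force between the fingers and hook above 2 N and linear speed of hook below 0.02 m/s); the arm keeps its last pose, push and grip.
It fails at once if the heddle is forced: the hook presses on the loom with more than 35 N (contact force between hook and loom above 35 N).
It fails at once if yarn ball, thread cone or paper tape pushed more than 20 mm (distance of any of yarn_ball, gold_cone, paper_tape from where it was at the start of the episode above 0.02 m).
It also fails if it takes over 45 s, if anything falls off the work surface, if the arm or the gripper's body presses on something with over 40 N, if the wrist force passes 120 N, or if a joint passes its speed limit or range.

### The arm

A 6-joint arm with a two-finger parallel gripper is mounted at the origin on a cart in front of the work surface, level with it; the furniture and walls round the work are solid. World frame = base frame: x ahead of the robot, y to its left, z up, the work surface at z = 0. Lengths are in m, angles in degrees, forces in N, time in s.
With the tool pointing down it reaches from about 0.3 to 0.825 m from the base axis. Payload 5.4 kg.
Tool frame: the origin (TCP) lies midway between the tips of the shut fingers; the grasp point (between the pads) lies env.grasp_offset behind it (env.grasp_offset is the distance from the TCP to the grasp point, in m); z points along the fingers, y is the line along which they close (so a half turn about z gives the same grasp; the last joint's range is limited). The gripper opens to 92 mm and grips with 3 to 60 N. Pads are 20 mm wide; open, the fingers measure 128 mm over their backs; the gripper's body (75 mm by 189 mm) begins 69 mm behind the grasp point.
Start: joints at [-82.798, 9.076, 91.501, -0, 79.423, -12.038], TCP at [0.189, -0.543, 0.215] pointing down, gripper open.
Joint ranges: [-166.64, 166.64], [-54.1, 131.32], [10.49, 154.53], [-73.88, 253.88], [9.74, 151.15], [-171.62, 171.62]. Speed limits (degrees/s): [147.25, 147.25, 180, 180, 180, 180].

### API

Orientations are given as [roll, pitch, yaw] about the fixed x, y, z axes, in that order (R = Rz(yaw) Ry(pitch) Rx(roll)).
In Python, from workcell import env gives the robot as it stands.
- The arm moves only by the shell command python3 jog.py 'ROWS' [FORCE]. ROWS is a JSON list of rows, 1 to 20 of them, each written [[dx, dy, dz], turn, opening]: dx, dy, dz in fractions of the full range, 1 being 0.5 m, then a turn about the tool's z in a scale on which 1.0 is pi rad, then the opening from 0.0 (shut) to 1.0 (fully open); each row is the pose to reach, as a shift and turn from the pose commanded when the command began, along the tool's axes at that moment; what a row does not reach only later rows make up. A row lasts 1/8 s, in which the tool goes at most 0.0625 m and 10.7 degrees, less where a joint would pass 70% of its speed; a pose out of reach is approached as far as the arm can. The fingers move at their own pace and stop on an object; FORCE is the grip in N (left out, the last holds). Time passes only in rows, so rows that do not move let the fingers close. It prints the time, the measured TCP pose, the force, the opening and the grip force at its end. Input that does not fit is refused with a message, and nothing moves.
- env.sense(): the state, without advancing time (a new reading comes with each control period).
- env.get_image(name): name is "scene" or "top"; returns a dict with "image" (480x640x3 uint8, blue, green, red), "mtx" (3x3 intrinsics, pixels), "dist" ([k1, k2, p1, p2, k3] as OpenCV has them; the pictures are not rectified), "R" (3x3) and "t" (3): a world point X has camera coordinates R X + t. Camera axes: x right, y down, z forward; pixel columns grow to the right and rows downward; lengths in m; the calibration is good to about 2 mm. A picture is of the moment at which its call begins. There is no depth.
- env.hand_in(): hands the job in; it is judged then, once.
The state is a dict: "time": time; "joints": joint angles; "joint_velocities": joint speeds; "joint_torque": joint torques, N m; "tool_pos": TCP position; "tcp_rot": TCP orientation; "force": force on the tool from outside, world axes, zero at the start; "wrist_torque": the same for the moment, N m; "opening": opening from 0.0 (shut) to 1.0 (fully open); "finger_force": force on a finger pad.
Only numpy, scipy, OpenCV 4.12 (cv2) and the standard library are available. Lean on these libraries where they do the work, as an engineer would, in place of code of your own. Each camera call takes 0.05 s, during which the arm holds its last target. There are 200 camera calls.

## Working session

There is one attempt and no reset: what is moved stays moved. The work goes in short steps, Python scripts to look and compute and a shell command to move; the robot and the scene stay as the last step left them, time stands still between calls to the robot, and variables do not carry over. Pictures are saved under pics/ and viewed, at most 10 in all, crops included, and the job is handed in when it is done.

```bash
ls; mkdir -p pics; python3 - <<'E'
from workcell import env
import cv2
print(env.sense(), env.grasp_offset)
for n in("scene","top"):
    d=env.get_image(n); cv2.imwrite(f"pics/{n}0.png",d["image"]); print(n,d["mtx"],d["dist"],d["R"],d["t"])
E
```

```text
jog.py
pics
workcell.py
{'time': 0.0, 'joints': array([-8.27989705e+01,  9.11226521e+00,  9.15696933e+01, -1.47314227e-03,
        7.94230421e+01, -1.20393479e+01]), 'joint_velocities': array([-0.03524318,  0.02479101, -0.08633455, -0.01576437, -0.12198647,
        0.04127424]), 'joint_torque': array([-8.34451530e-04, -3.85575056e+01, -3.22111702e+01,  6.99993339e-02,
        3.78914131e-02, -1.49543275e-04]), 'tool_pos': array([ 0.18936058, -0.54227806,  0.21364437]), 'tcp_rot': array([-1.79897007e+02, -2.04856047e-02,  1.92406307e+01]), 'force': array([ 0.67094015, -0.70163331,  0.46673082]), 'wrist_torque': array([-0.04042419,  0.01685733,  0.0357139 ]), 'finger_force': 0.0, 'opening': 0.9972285879234375} 0.0187
scene [[607.55431626   0.         322.07497414]
 [  0.         607.55431626 240.56758899]
 [  0.           0.           1.        ]] [0.01334143 0.         0.         0.         0.        ] [[-0.83108517 -0.55603203  0.01121702]
 [-0.35655884  0.5172429  -0.77802672]
 [ 0.42680585 -0.650606   -0.62813104]] [0.4386913  0.24950901 1.06695587]
top [[535.29197064   0.         305.91626419]
 [  0.         535.29197064 241.56180949]
 [  0.           0.           1.        ]] [-0.15411816  0.          0.          0.          0.        ] [[ 0.00506563 -0.99981342 -0.01864038]
 [-0.99533151 -0.00324452 -0.09646069]
 [ 0.09638221  0.01904199 -0.99516223]] [-0.00709024  0.54889054  1.1633761 ]
```

View pics/scene0.png

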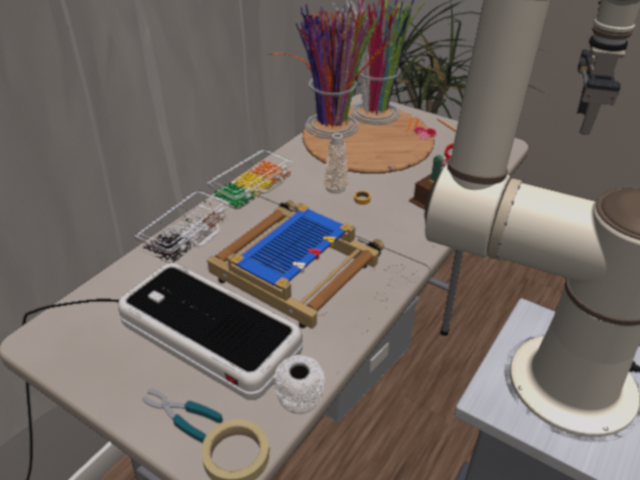

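View pics/top0.png

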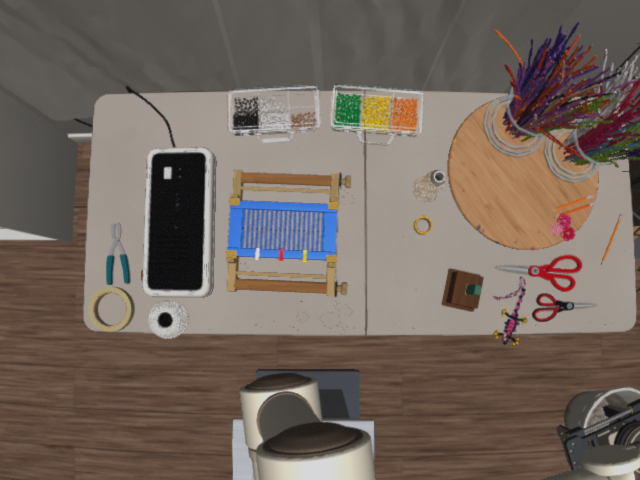

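The top view shows the loom at about (283,232), with the red clip at (281,254) as the middle of the three. The stand is at (462,289) with the green handle at (472,289). In the scene view the stand is near (428,190). I'll enlarge these areas next.

```bash
python3 - <<'E'
import cv2,numpy as np
t=cv2.imread("pics/top0.png");s=cv2.imread("pics/scene0.png")
def c(i,x,y,w,h,W,H): return cv2.resize(i[y:y+h,x:x+w],(W,H),interpolation=cv2.INTER_CUBIC)
a=c(t,435,260,50,60,400,480)  # x8
b=c(s,400,140,50,75,320,480)  # x6.4
cv2.imwrite("pics/c1.png",np.hstack([a,b]))
a=c(t,220,165,140,140,560//1,560)  # x4
cv2.imwrite("pics/c2.png",a)
E
```

```text
(no output)
```

View pics/c1.png

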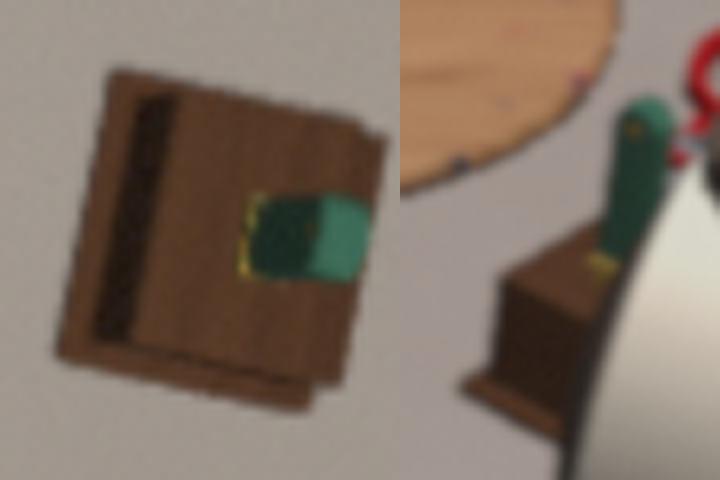

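View pics/c2.png

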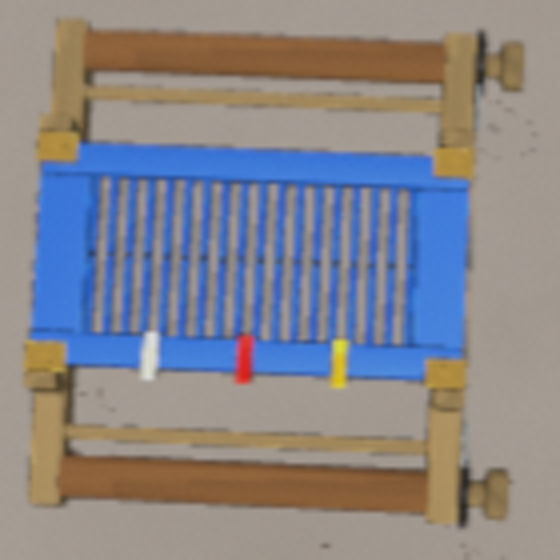

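The stand crop shows the stand top with corners at about (180,95), (385,135), (342,385), (135,345) in ×8 pixels, and the light-green handle top at about (343,235). The handle's wide axis runs nearly along world x at about -10° yaw. In the loom crop, the clips from left to right are white, red (245,358 at ×4) and yellow. Red marks the middle slot.

```bash
cat > h.py <<'E'
import cv2,numpy as np
from workcell import env
class Cam:
    def __init__(s,n):
        s.__dict__.update(env.get_image(n)); s.im=s.image; s.R=np.array(s.R);s.t=np.array(s.t);s.mtx=np.array(s.mtx);s.dist=np.array(s.dist)
    def proj(s,X): return cv2.projectPoints(np.float64(X).reshape(-1,3),cv2.Rodrigues(s.R)[0],s.t,s.mtx,s.dist)[0][:,0]
    def ray(s,p):
        q=cv2.undistortPoints(np.float64(p).reshape(-1,1,2),s.mtx,s.dist)[:,0]
        return -s.R.T@s.t, np.c_[q,np.ones(len(q))]@s.R
    def onz(s,p,z):
        o,d=s.ray(p); return o+d*((z-o[2])/d[:,2])[:,None]
    def ortho(s,x0,x1,y0,y1,z,r=0.0005): # row: x descending, col: y descending
        xs=np.arange(x1,x0,-r);ys=np.arange(y1,y0,-r);Y,X=np.meshgrid(ys,xs)
        uv=s.proj(np.stack([X,Y,0*X+z],-1)).astype(np.float32).reshape(*X.shape,2)
        return cv2.remap(s.im,uv,None,cv2.INTER_CUBIC),xs,ys
def tri(a,pa,b,pb):
    oa,da=a.ray(pa);ob,db=b.ray(pb);da,db=da[0],db[0]
    s=np.linalg.lstsq(np.c_[da,-db],ob-oa,rcond=None)[0]
    return (oa+da*s[0]+ob+db*s[1])/2, np.linalg.norm(oa+da*s[0]-ob-db*s[1])
E
python3 - <<'E'
from h import *
T,S=Cam("top"),Cam("scene")
print("handle top",tri(T,(477.9,289.4),S,(438.6,157.5)))
print("shoulder",tri(T,(465.7,291.5),S,(429.4,180.3)))
top=np.array([(180,95),(385,135),(342,385),(135,345)])/8+[435,260]-.44
P=T.onz(top,.056); print(P.round(4),P.mean(0), [np.linalg.norm(P[i]-P[i-1]) for i in range(4)])
for i in range(4): print(np.degrees(np.arctan2(*(P[i]-P[i-1])[[1,0]])))
print("handle z.134",T.onz((477.5,289),.134))
# red clip tri
hs=cv2.cvtColor(T.im,cv2.COLOR_BGR2HSV);b=((hs[...,0]<6)|(hs[...,0]>174))&(hs[...,1]>170)&(hs[...,2]>120)
def cen(C,x,y,r=14):
    hs=cv2.cvtColor(C.im,cv2.COLOR_BGR2HSV).astype(int);m=((hs[...,0]<7)|(hs[...,0]>173))&(hs[...,1]>140)&(hs[...,2]>90)
    v,u=np.nonzero(m[y-r:y+r,x-r:x+r]);return (u.mean()+x-r,v.mean()+y-r),len(u)
ct,n1=cen(T,281,254);cs,n2=cen(S,315,252);print(ct,n1,cs,n2,tri(T,ct,S,cs),T.onz(ct,.093))
# heddle
c=T.onz((283,230),.082)[0];print(c)
o,xs,ys=T.ortho(c[0]-.1,c[0]+.1,c[1]-.15,c[1]+.15,.082)
hs=cv2.cvtColor(o,cv2.COLOR_BGR2HSV).astype(int);m=((abs(hs[...,0]-110)<15)&(hs[...,1]>140)).astype(np.uint8)
m=cv2.morphologyEx(m,cv2.MORPH_CLOSE,np.ones((41,41)));(cx,cy),wh,a=cv2.minAreaRect(cv2.findNonZero(m))
print("heddle ctr",xs[0]-cx*0-cy*.0005,ys[0]-cx*.0005,np.array(wh)*.0005,a)
cv2.imwrite("pics/ortho.png",o)
E
```

```text
handle top (array([ 0.44300575, -0.35773691,  0.12725746]), np.float64(0.0016668977685775968))
shoulder (array([ 0.44506046, -0.34493404,  0.0706722 ]), np.float64(0.015161807895963421))
[[ 0.4819 -0.3341  0.056 ]
 [ 0.4709 -0.3911  0.056 ]
 [ 0.4032 -0.378   0.056 ]
 [ 0.4143 -0.3207  0.056 ]] [ 0.44258147 -0.35598491  0.056     ] [np.float64(0.0689314878416884), np.float64(0.0580222903272425), np.float64(0.0690518794394817), np.float64(0.05830229166330415)]
-11.203538444242204
-100.90149129773911
169.02921589111565
78.9793037474836
handle z.134 [[ 0.44302042 -0.35523931  0.134     ]]
(np.float64(280.8157894736842), np.float64(254.71052631578948)) 38 (np.float64(314.6363636363636), np.float64(251.84848484848487)) 33 (array([0.51518418, 0.04686708, 0.08704659]), np.float64(0.00032015126041276456)) [[0.51461631 0.04639398 0.093     ]]
[0.56806761 0.04297468 0.082     ]
heddle ctr 0.5690030063263132 0.045063322692869195 [0.22834404 0.11916269] 2.2270469665527344
```

View pics/ortho.png

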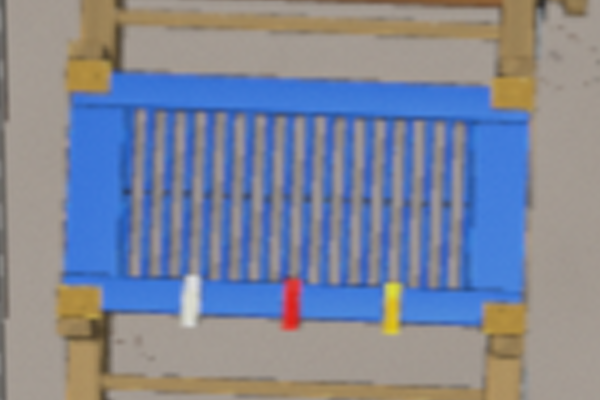

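The two views agree on these positions:

| Item | Position (m) | Yaw |
|---|---|---|
| Stand and hook | (0.4427, -0.3557), handle top z ≈ 0.13 | ≈ -11° |
| Heddle middle (red slot) | (0.569, 0.045) | ≈ -2.3° |

I'll move above the hook now.

Careful with the scale: shifts go in shares of 0.5 m and turns go in shares of pi rad. That gives: 0.301 m / 0.5 = 0.602, 0.29 m / 0.5 = 0.58, 30.2 degrees / 180 = 0.1678.

```bash
python3 jog.py '[[[0.08,-0.024,0],0.0278,0.7],[[0.18,-0.056,0],0.0556,0.7],[[0.3,-0.092,0],0.0889,0.7],[[0.42,-0.13,0],0.1222,0.7],[[0.52,-0.16,0],0.15,0.7],[[0.58,-0.18,0],0.1667,0.7],[[0.602,-0.186,0],0.1678,0.7],[[0.602,-0.186,0],0.1678,0.7],[[0.602,-0.186,0],0.1678,0.7]]'
python3 - <<'E'
from workcell import env
import cv2
s=env.sense();print(s["tool_pos"],s["tcp_rot"],s["force"])
t=env.get_image("scene")["image"];cv2.imwrite("pics/s1.png",cv2.resize(t[80:230,370:530],(800,750),interpolation=cv2.INTER_CUBIC)[:600])
E
```

```text
time: 1.32
tool_pos: [0.4421, -0.3568, 0.2145]
tcp_rot: [180.0, 0.0, -11.0]
force: [-0.0, -0.5, 0.4]
opening: 0.698
finger_force: 0.0
[ 0.44207383 -0.35679847  0.21451538] [ 1.79986678e+02  2.39425751e-02 -1.10122909e+01] [-0.02505183 -0.51748485  0.43604058]
```

View pics/s1.png

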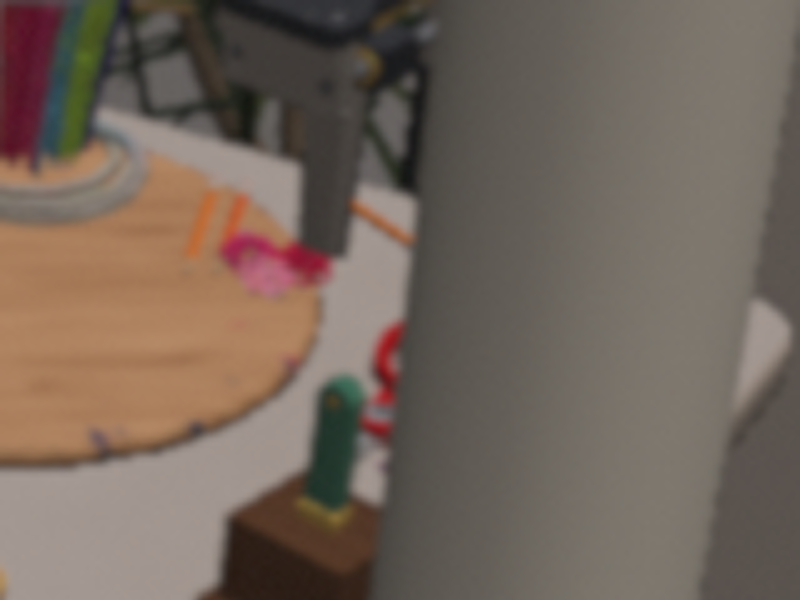

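The fingers are above the hook, with its handle clear at about (340,390)–(325,510) in the crop. Descending to grip with the fingers straddling it.

To row units: 0.127 m / 0.5 = 0.254, -0.001 m / 0.5 = -0.002.

```bash
python3 jog.py '[[[0,-0.002,0.06],0,0.7],[[0,-0.002,0.14],0,0.7],[[0,-0.002,0.21],0,0.7],[[0,-0.002,0.244],0,0.7],[[0,-0.002,0.254],0,0.7],[[0,-0.002,0.254],0,0.7],[[0,-0.002,0.254],0,0.4],[[0,-0.002,0.254],0,0.25],[[0,-0.002,0.254],0,0.1],[[0,-0.002,0.254],0,0],[[0,-0.002,0.254],0,0],[[0,-0.002,0.254],0,0],[[0,-0.002,0.254],0,0]]' 35
```

```text
time: 3.0
tool_pos: [0.4432, -0.3549, 0.0876]
tcp_rot: [180.0, -0.0, -11.0]
force: [0.4, 1.2, 0.9]
opening: 0.151
finger_force: 35.0
```

Gripped at 13.9 mm, which matches the handle thickness. Now lift.

To row units: -0.13 m / 0.5 = -0.26, -0.12 m / 0.5 = -0.24.

```bash
python3 jog.py '[[[0,0,-0.02],0,0],[[0,0,-0.06],0,0],[[0,0,-0.1],0,0],[[0,0,-0.16],0,0],[[0,0,-0.24],0,0],[[0,0,-0.26],0,0],[[0,0,-0.26],0,0],[[0,0,-0.26],0,0],[[0,0,-0.26],0,0]]' 
python3 - <<'E'
from workcell import env
import numpy as np
s=env.sense();p=s["tool_pos"];print(p,s["tcp_rot"],s["force"])
a=np.radians(s["tcp_rot"][2]);d=np.array([.569,.045])-p[:2]
print(d@[np.cos(a),np.sin(a)],d@[np.sin(a),-np.cos(a)])
E
```

```text
time: 4.12
tool_pos: [0.4426, -0.3542, 0.2158]
tcp_rot: [-179.9, 0.1, -11.0]
force: [0.1, -0.0, -1.2]
opening: 0.148
finger_force: 35.0
[ 0.44256798 -0.35421107  0.21582224] [-1.79885113e+02  1.37352818e-01 -1.09646676e+01] [ 0.08639722 -0.04474342 -1.16640379]
0.04819256563236357 -0.4159711648731118
```

To row units: -0.416 m / 0.5 = -0.832, -0.405 m / 0.5 = -0.81, -8.7 degrees / 180 = -0.0483.

```bash
python3 jog.py '[[[0.008,-0.06,0],-0.0056,0],[[0.018,-0.16,0],-0.0111,0],[[0.03,-0.26,0],-0.0167,0],[[0.042,-0.36,0],-0.0222,0],[[0.054,-0.46,0],-0.0278,0],[[0.066,-0.56,0],-0.0333,0],[[0.076,-0.66,0],-0.0389,0],[[0.086,-0.75,0],-0.0444,0],[[0.094,-0.81,0],-0.0483,0],[[0.096,-0.832,0],-0.0483,0],[[0.096,-0.832,0],-0.0483,0],[[0.096,-0.832,0],-0.0483,0],[[0.096,-0.832,0],-0.0483,0],[[0.096,-0.832,0],-0.0483,0]]'
python3 - <<'E'
from h import *
s=env.sense();print(s["tool_pos"],s["tcp_rot"])
S,T=Cam("scene"),Cam("top")
a=cv2.resize(S.im[150:300,240:360],(480,600),interpolation=cv2.INTER_CUBIC)
b=cv2.resize(T.im[190:290,230:280+3],(318,600),interpolation=cv2.INTER_CUBIC)
cv2.imwrite("pics/s2.png",np.hstack([a,b]))
E
```

```text
time: 5.88
tool_pos: [0.5693, 0.0437, 0.2177]
tcp_rot: [180.0, -0.0, -2.3]
force: [0.0, -0.1, -1.1]
opening: 0.152
finger_force: 35.0
[0.56934759 0.04369614 0.21767076] [ 1.79994365e+02 -4.88662941e-03 -2.32213872e+00]
```

View pics/s2.png

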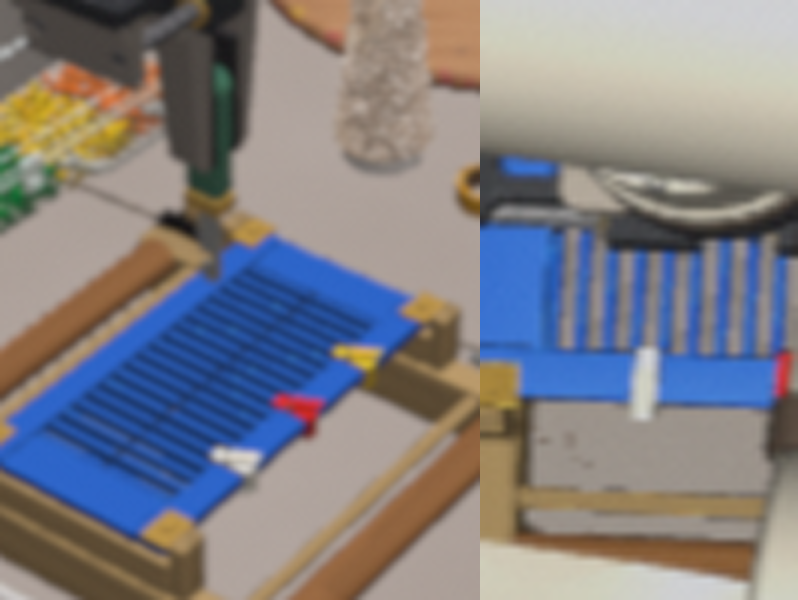

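The scene view shows the hook hanging upright, its tip near crop (213,275), over the heddle. The red clip is at (300,408) and the bars are clearly visible. I'll measure the slot phase precisely from the first top image, and the tip from this scene view.

```bash
python3 - <<'E'
from h import *
S,T=Cam("scene"),Cam("top")
cur=S.im.copy()
def heddle(C,im,yaw,c=(.569,.045)):
    a=np.radians(yaw);X,Y=np.meshgrid(np.arange(-.036,.036,.0005),np.arange(-.09,.09,.00025),indexing='ij')
    W=np.stack([c[0]+X*np.cos(a)-Y*np.sin(a),c[1]+X*np.sin(a)+Y*np.cos(a),0*X+.082],-1)
    uv=C.proj(W).astype(np.float32).reshape(*X.shape,2)
    return cv2.remap(im,uv,None,cv2.INTER_CUBIC).astype(float),np.arange(-.09,.09,.00025)
for nm,C,im in(("top",T,cv2.imread("pics/top0.png")),("scene",S,cv2.imread("pics/scene0.png"))):
    best=[]
    for yaw in np.arange(-4,0,.1):
        o,y=heddle(C,im,yaw);g=(o[...,0]-o[...,2]) # blueness: high on bars
        s=(np.abs(y)<.08);p=g[:,s].mean(0);z=(p*np.exp(2j*np.pi*y[s]/.01)).mean()
        best.append((abs(z),yaw,z,p))
    m,yaw,z,p=max(best,key=lambda b:b[0])
    # slots centre = min of blueness in top
    print(nm,"yaw",round(yaw,2),"amp",m,"slot(min) offset mm",((np.angle(-z))/(2*np.pi))*10)
p0=env.sense()["tool_pos"]
tip=[p0[0],p0[1],p0[2]-.0876+.056-.045]
print("pred tip px",S.proj(tip),"pred shoulder",S.proj([p0[0],p0[1],tip[2]+.045]))
print("cam centres",-S.R.T@S.t,-T.R.T@T.t)
for nm,C in(("S",S),("T",T)):
    for off in(-.05,0,.05):
        a=np.radians(-2.3);x,y=-.051,off
        print(nm,off,C.proj([.569+x*np.cos(a)-y*np.sin(a),.045+x*np.sin(a)+y*np.cos(a),.090]))
E
```

```text
top yaw -2.2 amp 33.425784214157936 slot(min) offset mm -0.34055148817022296
scene yaw -2.3 amp 6.953669548495803 slot(min) offset mm 0.7848833433913966
pred tip px [[292.76549677 219.99807674]] pred shoulder [[292.3161367  201.22752126]]
cam centres [-0.00182853  0.80903754  0.85939197] [ 0.43423521 -0.02746102  1.21056215]
S -0.05 [[328.21277185 237.60179961]]
S 0 [[313.47705528 250.23507556]]
S 0.05 [[297.94280908 263.55301742]]
T -0.05 [[304.3720332 254.2310921]]
T 0 [[280.61405498 253.18668459]]
T 0.05 [[256.94978404 252.13865613]]
```

Slot centre is y ≈ 0.0448 and yaw ≈ -2.25°. I'll shift +1 mm in y and descend until the tip is just above the bars.

To row units: 0.052 m / 0.5 = 0.104, 0.047 m / 0.5 = 0.094.

```bash
python3 jog.py '[[[0,-0.002,0.03],0,0],[[0,-0.002,0.07],0,0],[[0,-0.002,0.094],0,0],[[0,-0.002,0.104],0,0],[[0,-0.002,0.104],0,0],[[0,-0.002,0.104],0,0],[[0,-0.002,0.104],0,0]]'
python3 - <<'E'
from h import *
s=env.sense();p=s["tool_pos"];print(p,s["tcp_rot"],s["force"])
S=Cam("scene");print(S.proj([p[0],p[1],p[2]-.0766]),S.proj([.569,.0448,.082]))
cv2.imwrite("pics/s3.png",cv2.resize(S.im[195:270,255:355],(800,600),interpolation=cv2.INTER_CUBIC))
E
```

```text
time: 6.95
tool_pos: [0.5699, 0.0453, 0.1663]
tcp_rot: [180.0, -0.1, -2.3]
force: [-0.2, -0.3, -1.1]
opening: 0.148
finger_force: 35.0
[0.56987722 0.04532934 0.16631367] [ 1.79994257e+02 -7.18541019e-02 -2.26016789e+00] [-0.16218758 -0.2830413  -1.09316295]
[[292.7352106  240.54818447]] [[293.31326153 243.53404869]]
```

View pics/s3.png

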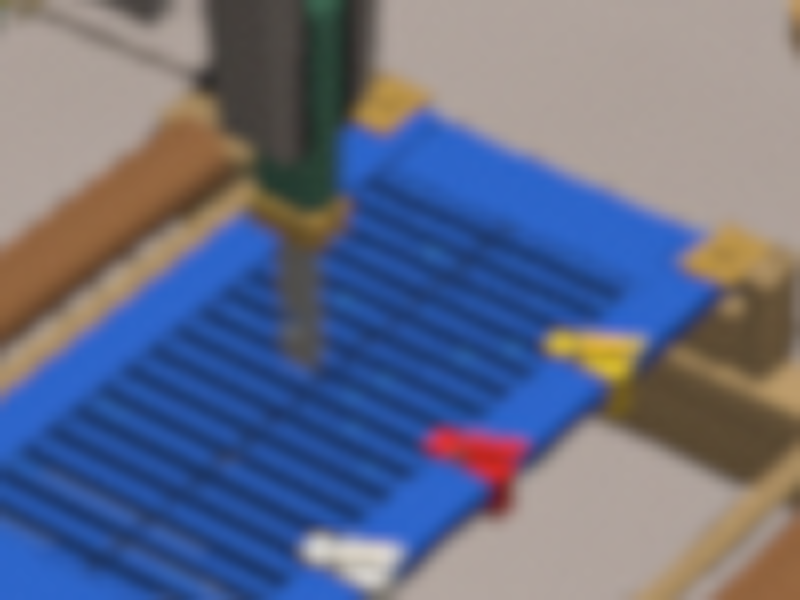

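The blade tip is at crop (305,368), about 7 mm above the target (306,388). That point is in line with the red clip's slot and the row of eyes. Lowering gently and checking the force.

To row units: 0.008 m / 0.5 = 0.016, 0.007 m / 0.5 = 0.014.

```bash
python3 jog.py '[[[0,0,0.006],0,0],[[0,0,0.01],0,0],[[0,0,0.012],0,0],[[0,0,0.014],0,0],[[0,0,0.016],0,0],[[0,0,0.016],0,0],[[0,0,0.016],0,0]]'; python3 jog.py '[[[0,0,0.002],0,0],[[0,0,0.002],0,0],[[0,0,0.004],0,0],[[0,0,0.004],0,0]]'
```

```text
time: 7.88
tool_pos: [0.5695, 0.0454, 0.1576]
tcp_rot: [180.0, -0.0, -2.3]
force: [-0.2, 0.7, 0.5]
opening: 0.15
finger_force: 35.0
time: 8.38
tool_pos: [0.5693, 0.0454, 0.1555]
tcp_rot: [-180.0, 0.0, -2.3]
force: [-0.2, 0.2, -1.2]
opening: 0.15
finger_force: 35.0
```

To row units: 0.005 m / 0.5 = 0.01, 0.004 m / 0.5 = 0.008.

```bash
python3 jog.py '[[[0,0,0.002],0,0],[[0,0,0.004],0,0],[[0,0,0.006],0,0],[[0,0,0.008],0,0],[[0,0,0.01],0,0],[[0,0,0.01],0,0],[[0,0,0.01],0,0]]'; python3 jog.py '[[[0,0,0.004],0,0],[[0,0,0.008],0,0],[[0,0,0.012],0,0],[[0,0,0.016],0,0],[[0,0,0.02],0,0],[[0,0,0.02],0,0],[[0,0,0.02],0,0]]'
```

```text
time: 9.25
tool_pos: [0.5694, 0.0454, 0.1506]
tcp_rot: [-180.0, -0.0, -2.3]
force: [-0.3, 0.1, -0.2]
opening: 0.15
finger_force: 35.0
time: 10.12
tool_pos: [0.5695, 0.0454, 0.1407]
tcp_rot: [180.0, -0.0, -2.3]
force: [-0.1, -0.0, -0.7]
opening: 0.148
finger_force: 35.0
```

The blade is in the slot with no side load. Continuing until the shoulder is about 4 mm above the bars.

To row units: 0.023 m / 0.5 = 0.046, 0.021 m / 0.5 = 0.042.

```bash
python3 jog.py '[[[0,0,0.006],0,0],[[0,0,0.012],0,0],[[0,0,0.018],0,0],[[0,0,0.024],0,0],[[0,0,0.03],0,0],[[0,0,0.036],0,0],[[0,0,0.042],0,0],[[0,0,0.046],0,0],[[0,0,0.046],0,0],[[0,0,0.046],0,0]]'; python3 jog.py '[[[0,0,0.002],0,0],[[0,0,0.004],0,0],[[0,0,0.006],0,0],[[0,0,0.006],0,0],[[0,0,0.006],0,0]]'
```

```text
time: 11.38
tool_pos: [0.5695, 0.0454, 0.1177]
tcp_rot: [-180.0, -0.0, -2.3]
force: [0.3, -1.0, -1.0]
opening: 0.149
finger_force: 35.0
time: 12.0
tool_pos: [0.5695, 0.0454, 0.1146]
tcp_rot: [-180.0, -0.0, -2.3]
force: [0.5, -0.5, -0.4]
opening: 0.153
finger_force: 35.0
```

To row units: 0.001 m / 0.5 = 0.002, 0.0005 m / 0.5 = 0.001.

```bash
python3 jog.py '[[[0,0,0.001],0,0],[[0,0,0.002],0,0],[[0,0,0.002],0,0],[[0,0,0.002],0,0]]'; python3 jog.py '[[[0,0,0.001],0,0],[[0,0,0.001],0,0],[[0,0,0.001],0,0]]'
```

```text
time: 12.5
tool_pos: [0.5694, 0.0454, 0.1136]
tcp_rot: [-180.0, 0.0, -2.3]
force: [0.3, -0.1, -0.6]
opening: 0.149
finger_force: 35.0
time: 12.88
tool_pos: [0.5695, 0.0454, 0.1135]
tcp_rot: [180.0, -0.0, -2.3]
force: [-2.6, 1.1, 4.9]
opening: 0.148
finger_force: 35.0
```

Contact at exactly the expected height, at about 5–6 N. I'll check that it holds steady.

```bash
for i in 1 2 3; do python3 jog.py '[[[0,0,0],0,0],[[0,0,0],0,0],[[0,0,0],0,0]]'|grep -E 'force|pos|rot'; done
python3 - <<'E'
from h import *
S=Cam("scene");cv2.imwrite("pics/s4.png",cv2.resize(S.im[195:270,255:355],(800,600),interpolation=cv2.INTER_CUBIC))
E
```

```text
tool_pos: [0.5695, 0.0454, 0.1135]
tcp_rot: [180.0, -0.0, -2.3]
force: [-1.4, -0.0, 5.7]
finger_force: 35.0
tool_pos: [0.5695, 0.0454, 0.1135]
tcp_rot: [180.0, -0.0, -2.3]
force: [-1.3, -0.3, 4.9]
finger_force: 35.0
tool_pos: [0.5695, 0.0454, 0.1135]
tcp_rot: [180.0, -0.0, -2.3]
force: [-2.3, -1.0, 4.8]
finger_force: 35.0
```

View pics/s4.png

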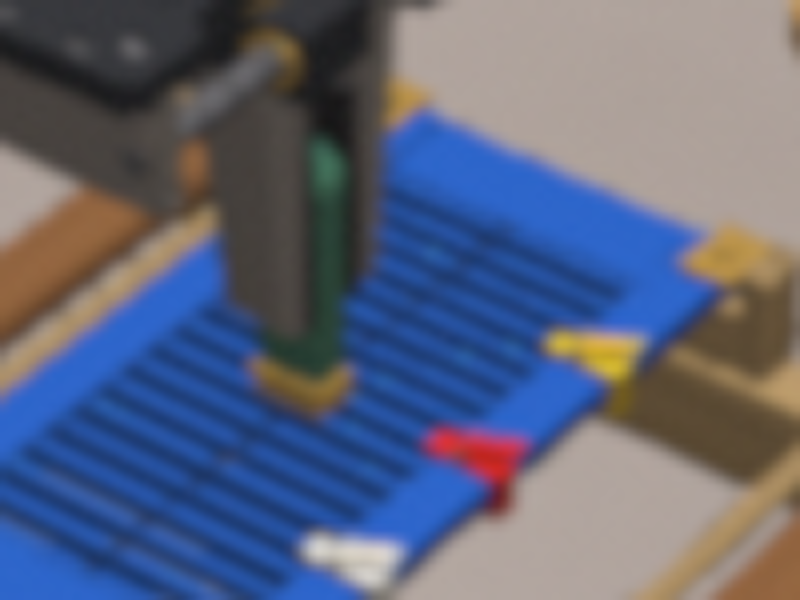

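The brass shoulder sits flush on the bars at crop (303,388), in line with the red clip's slot and the row of eyes. The press is steady at about 6 N, so I'm handing in.

```bash
python3 -c "
from workcell import env
print(env.hand_in())"
```

```text
the job is handed in; nothing more can be done
None
```

The hook stands upright through the middle of the red-marked slot, shoulder on the bars, still gripped and pressing steadily at about 6 N; the job is handed in, but no verdict was shown.

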